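# Pin back the sprung clamp arm of the board fixture

### The arm

A 6-joint arm with a two-finger parallel gripper is mounted at the origin on the work surface. World frame = base frame: x ahead of the robot, y to its left, z up, the work surface at z = 0. Lengths are in m, angles in rad, forces in N, time in s.
With the tool pointing down it reaches from about 0.275 to 0.825 m from the base axis. Payload 5.2 kg.
Tool frame: the origin (TCP) lies at the centre of the arm's flange, where the gripper is bolted on; the fingertips stand arm.tcp_to_tips ahead of it and the grasp point (between the pads) lies 167 mm ahead of it (arm.tcp_to_tips is the distance from the TCP to the fingertips, in m); x points along the fingers, y is the direction in which the jaws open and shut, and the axes are right-handed (so a half turn about x gives the same grasp; the last joint's range is limited). The gripper opens to 93 mm and grips with 3 to 60 N. Pads are 15 mm wide; open, the fingers measure 128 mm over their backs; the gripper's body (75 mm by 188 mm) begins 65 mm behind the grasp point.
Start: joints at [-1.321, 0.259, 1.535, -0, 1.348, -0.203], TCP at [0.241, -0.495, 0.405] pointing down, gripper open.
Joint ranges: [-3.14, 3.14], [-0.91, 2.08], [0.19, 2.58], [-1.22, 4.36], [0.22, 2.71], [-3.12, 3.12]. Speed limits (rad/s): [2.57, 2.57, 3.14, 3.14, 3.14, 3.14].

### API

Orientations are given as a 3x3 rotation matrix whose columns are the frame's x, y, z axes.
In Python, from plant import arm, vision gives the robot as it stands.
- The arm moves only by the tool jog_arm, never from a script. Its argument "steps" is a list that holds one entry, the list of rows, each a list of 7 numbers: the shift along the world's x, y, z as a fraction of full scale, then the turn, a rotation vector about the world's x, y, z as a fraction of full scale, then the closure in counts, from 0 (fully open) to 255 (shut). A call has 1 to 5 rows; each row is the pose to reach, as a shift and turn from the pose commanded when the call began, turning the shorter way round; what a row does not reach only later rows make up. Full scale, the value 1, is 40 cm for a shift and 2 pi rad for a turn. A row lasts 1/10 s, in which the tool goes at most 50 mm and 8.59 degrees, less where a joint would pass 70% of its speed; a pose out of reach is approached as far as the arm can. A call with a number of a shift or a turn outside -1 to 1 is refused whole. A call with a gripper value outside its range is refused whole. The fingers move at their own pace and stop on an object; "grip_force" is the grip in N (left out, the last holds). Time passes only in rows, so rows that repeat a pose let the fingers close. It gives the time, the measured TCP pose, the force and the opening at its end, in the units of the state.
- arm.read_state(): the state, without advancing time (a new reading comes with each control period).
- vision.get_image(name): name is "scene" or "side" or "wrist"; returns the picture (480x640x3 uint8, red, green, blue); there is no depth.
- vision.get_calibration(name): a dict with "fov_y" (degrees; the focal length in pixels is half the picture's height over the tangent of half this angle, whatever the lens; pixels are square), "cx", "cy" (the principal point, pixels), "rvec" (rotation vector, rad) and "tvec" (3), from world to camera coordinates, as OpenCV has them; the wrist camera has in their place "T_tool_cam" (4x4, takes a point from camera to tool coordinates, whose origin is the TCP and whose axes are the tool frame's). Camera axes: x right, y down, z forward; pixel columns grow to the right and rows downward; lengths in m; the calibration is good to about 2 mm. A picture is of the moment at which its call begins: read the wrist's pose just before it. get_calibration takes no time and is no camera call.
- arm.finish_job(): hands the job in, once; it reports no verdict.
The state is a dict: "t": time; "joints": joint angles; "qvel": joint speeds; "tau": joint torques, N m; "tcp_pos": TCP position; "ee_rot": TCP orientation; "force": force on the tool from outside, world axes, zero at the start; "torque": the same for the moment, N m; "grip_width": finger opening in m.
Only numpy, scipy, OpenCV 4.12 (cv2) and the standard library are available. Lean on these libraries where they do the work, as an engineer would, in place of code of your own. Each camera call takes 0.05 s, during which the arm holds its last target. There are 200 camera calls.

### The job

Two clamping fixtures stand on the assembly bench. On the one that holds the green circuit board, swing the clamp arm back off the board against its spring by the black knob at its end, until the knob stands over the hole in the curved plate, and while holding it there push the knob down so that its pin drops fully into the hole and keeps the arm back; then let go. Leave the arm of the empty fixture alone.

Things in the scene. Friction and masses are not known exactly. Their poses are not given: they have to be found in the camera images.
- knob (a point): Centre of the upright black round knob (26 mm across, 28 mm tall) at the handle end of the steel clamp arm, on the fixture with the green circuit board. It tops a 10 mm steel pin through the arm, 100 mm from the pivot axis; pin up, the centre is 84 mm above the bench. Under it: a bush 22 mm across, top at 52 mm, and the arm (20 mm wide, 32 at its round end), top at 44 mm.
- swing_a (a joint): Turn of that arm about its pivot, rad: 0 at rest (clamp foot on the board), where it starts, growing counter-clockwise seen from above; 1.22 with the knob over the hole's centre, end stop 1.32. A torsion spring returns it to 0: about 3 N at the knob at rest, 7.5 N at the hole. It springs back if let go unpinned.
- pin_a (a joint): Travel of the knob and pin straight down in that arm, m: 0 up (at the start), 0.016 fully down (knob centre then 68 mm above the bench). Friction keeps it where it is put; pushing it takes 3 to 5 N. Away from the hole the curved plate stops it after 3 mm.
- pivot (a point): On the vertical axis of that arm's pivot (steel post with coiled spring and bolt head, top 66 mm above the bench), 28 mm above the bench. Fixed to the fixture, a dark steel base 280 x 220 x 12 mm that may stand turned by up to 0.3 rad. The clamp end of the arm reaches 97 mm the other way from the knob.
- hole (a point): Centre, on the top face, of the hole in the curved aluminium plate of the same fixture; 28 mm above the bench, 100 mm from the pivot axis. A rectangle 28 mm along the knob's arc by 20 mm across it, 16 mm deep: the 10 mm pin has 9 mm to spare either way along the arc.
- other_knob (a point): Centre of the like knob on the arm of the other, empty fixture (no board in it): not to be moved.

How it is judged:
On the way:
1. the arm is wound back near the hole, its pin still up (horizontal distance between knob and hole below 0.045 m and z of knob in the frame of hole above 0.05 m), for 0.05 s.
At the end, for the whole second after the job is handed in: the knob stands within 16 mm (seen from above) of the hole's centre and its centre is less than 45 mm above the curved plate (pin at least 11 of its 16 mm down), so that the pin holds the wound arm back by itself (horizontal distance between knob and hole below 0.016 m and z of knob in the frame of hole below 0.045 m); the robot touches nothing.
It fails at once if the knob of the empty fixture was moved more than 20 mm (distance of other_knob from where it was at the start of the episode above 0.02 m).
It also fails if it takes over 40 s, if anything falls off the work surface, if the arm or the gripper's body presses on something with over 40 N, if the wrist force passes 120 N, or if a joint passes its speed limit or range.

## Working session

There is one attempt and no reset: what is moved stays moved. The work goes in short steps, Python scripts to look and compute and a tool call to move; the robot and the scene stay as the last step left them, time stands still between calls to the robot, and variables do not carry over. Pictures are saved under pics/ and viewed, about 8 in all and at most 12, crops included, and the job is handed in when it is done.

Besides the shell and the picture viewer there is one more tool, called after "Emit:" as name(argument=value, ...), one argument or row to a line, values as JSON. jog_arm: Moves the arm, as the interface text tells. Shift numbers are shares of 40 cm and turn numbers shares of 2 pi rad, none past 1 either way. Its arguments: {"type":"object","properties":{"steps":{"type":"array","items":{"type":"array","items":{"type":"array","items":{"type":"number"}}}},"grip_force":{"type":"number"}},"required":["steps"]}

```bash
mkdir -p pics; ls
python3 - <<'E'
from plant import arm, vision
import cv2
s=arm.read_state(); print(s); print(arm.tcp_to_tips)
for n in("scene","side"):
    cv2.imwrite(f"pics/{n}0.png",vision.get_image(n)[:,:,::-1]); print(n,vision.get_calibration(n))
print(vision.get_calibration("wrist"))
E
```

```text
pics
{'t': 0.0, 'joints': array([-1.32078985e+00,  2.59357426e-01,  1.53607222e+00,  4.65943137e-05,
        1.34795610e+00, -2.02809481e-01]), 'qvel': array([ 0.0005921 ,  0.00114379, -0.00028224, -0.0019911 ,  0.00026219,
       -0.00011087]), 'tau': array([ 1.91450619e-05, -4.37312257e+01, -2.83996779e+01,  7.18751480e-02,
        4.13242041e-02, -1.22054821e-04]), 'tcp_pos': array([ 0.24059814, -0.49436082,  0.40391398]), 'ee_rot': array([[-3.99601392e-04,  4.37489784e-01, -8.99223292e-01],
       [ 1.74859507e-03, -8.99221684e-01, -4.37489778e-01],
       [-9.99998391e-01, -1.74719894e-03, -4.05662243e-04]]), 'force': array([-0.43351318, -0.76609283, -0.53521581]), 'torque': array([-0.00755155,  0.08368361, -0.0002871 ]), 'grip_width': 0.09344660439719465}
0.1861
scene {'fov_y': 49.03169717036546, 'cx': 306.58066135165524, 'cy': 246.42576675515073, 'rvec': array([ 1.97948408,  1.4600382 , -0.57637229]), 'tvec': array([-0.16232117, -0.32253368,  1.37674211])}
side {'fov_y': 48.0170564140267, 'cx': 325.1734932541191, 'cy': 237.57541194342653, 'rvec': array([ 0.92629846, -2.27345217,  1.25711589]), 'tvec': array([0.40259752, 0.2580383 , 0.76798788])}
{'fov_y': 66.50786350038317, 'cx': 322.7813940854586, 'cy': 240.41621677736123, 'T_tool_cam': array([[ 6.04182555e-04, -2.86180106e-01,  9.58175653e-01,
         1.92422505e-02],
       [ 9.99999777e-01,  4.45543336e-04, -4.97483713e-04,
        -6.62342628e-04],
       [-2.84538835e-04,  9.58175740e-01,  2.86180312e-01,
        -8.01329659e-02],
       [ 0.00000000e+00,  0.00000000e+00,  0.00000000e+00,
         1.00000000e+00]])}
```

View pics/scene0.png

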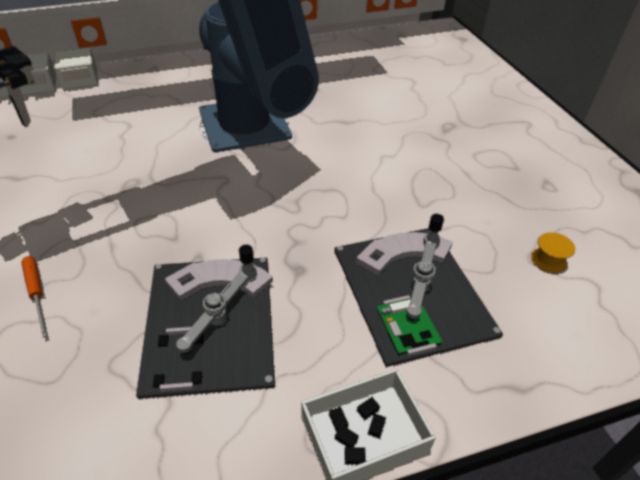

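View pics/side0.png

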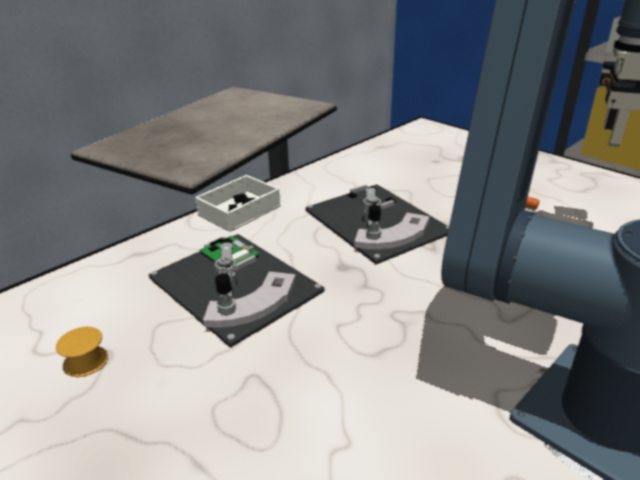

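```bash
cat > h.py <<'E'
import numpy as np, cv2
from plant import arm, vision
def cam(n,st=None):
    c=vision.get_calibration(n); f=240/np.tan(np.radians(c['fov_y']/2))
    K=np.array([[f,0,c['cx']],[0,f,c['cy']],[0,0,1]])
    if n=='wrist':
        T=np.eye(4);T[:3,:3]=st['ee_rot'];T[:3,3]=st['tcp_pos'];T=T@c['T_tool_cam'];R=T[:3,:3].T;t=-R@T[:3,3]
    else: R=cv2.Rodrigues(c['rvec'])[0];t=np.array(c['tvec'])
    return K,R,t
def onz(C,px,z):
    K,R,t=C; d=R.T@np.linalg.inv(K)@np.array([*px,1.]);o=-R.T@t
    return o+d*(z-o[2])/d[2]
def proj(C,p):
    K,R,t=C; q=K@(R@np.asarray(p)+t); return q[:2]/q[2]
E
python3 - <<'E'
from h import *
for n,k,h,p in(("scene",(436,223),(377,255),(425,267)),("side",(224,284),(278,282),(226,254))):
    C=cam(n); k=onz(C,k,.084);h=onz(C,h,.028);p=onz(C,p,.062)
    ang=lambda v:np.arctan2(v[1],v[0])
    print(n,k,h,p,np.linalg.norm((k-p)[:2]),np.linalg.norm((h-p)[:2]),ang(k-p),ang(h-p))
    im=cv2.imread(f"pics/{n}0.png");x,y=(410,280) if n=="scene" else (240,280)
    cv2.imwrite(f"pics/{n}c.png",cv2.resize(im[y-80:y+80,x-80:x+80],None,fx=3.5,fy=3.5,interpolation=2))
a=cv2.imread("pics/scenec.png");b=cv2.imread("pics/sidec.png")
cv2.imwrite("pics/c.png",cv2.resize(np.hstack([a,b]),(800,400)))
E
```

```text
scene [0.56266976 0.25065244 0.084     ] [0.56041965 0.13699797 0.028     ] [0.64130074 0.19301272 0.062     ] 0.09749444617130852 0.09838395831082561 2.5090340228182035 -2.535879523379126
side [0.55982186 0.24905068 0.084     ] [0.55763639 0.13447276 0.028     ] [0.66142483 0.17314546 0.062     ] 0.12682572894333977 0.1107592788045697 2.4999650231220607 -2.7849181309886224
```

View pics/c.png

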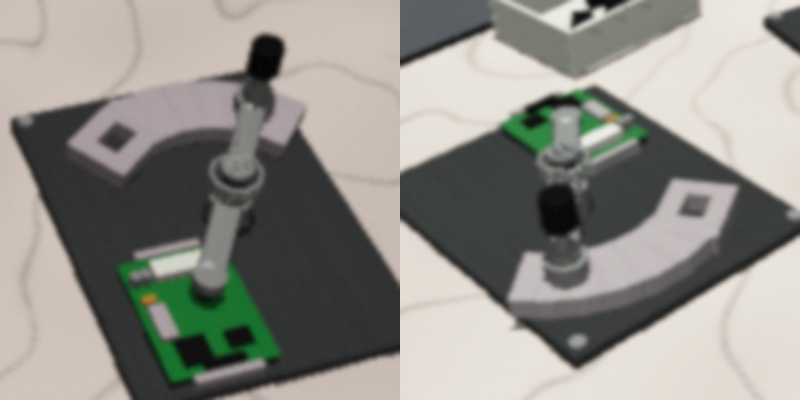

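Scene picture: knob at (436,223), hole at (377,255), pivot at (425,267). Side picture: knob at (224,284), hole at (278,282). The two views agree: knob ≈ (0.561, 0.250), hole ≈ (0.559, 0.136), so pivot ≈ (0.641, 0.191). I'll move over the knob with the jaws along world y.

Emit:
jog_arm(
  steps=[
    [[0.2,0.465,0,0,0,-0.072,0],[0.2,0.465,0,0,0,-0.072,0],[0.2,0.465,0,0,0,-0.072,0],[0.2,0.465,0,0,0,-0.072,0],[0.2,0.465,0,0,0,-0.072,0]],
  ],
  grip_force=35,
)

```text
t: 0.6
tcp_pos: [0.3217, -0.3039, 0.4045]
ee_rot: [[0.0, 0.005, -1.0], [0.003, -1.0, -0.005], [-1.0, -0.003, -0.0]]
force: [-0.4, -0.5, 0.3]
grip_width: 0.0929
```

Emit:
jog_arm(
  steps=[
    [[0.2,0.465,0,0,0,0,0],[0.2,0.465,0,0,0,0,0],[0.2,0.465,0,0,0,0,0],[0.2,0.465,0,0,0,0,0],[0.2,0.465,0,0,0,0,0]],
  ],
)

```text
t: 1.1
tcp_pos: [0.4017, -0.1182, 0.4047]
ee_rot: [[0.0, 0.008, -1.0], [0.002, -1.0, -0.008], [-1.0, -0.002, -0.0]]
force: [0.4, -0.2, 0.0]
grip_width: 0.0926
```

Emit:
jog_arm(
  steps=[
    [[0.2,0.465,0,0,0,0,0],[0.2,0.465,0,0,0,0,0],[0.2,0.465,0,0,0,0,0],[0.2,0.465,0,0,0,0,0],[0.2,0.465,0,0,0,0,0]],
  ],
)

```text
t: 1.6
tcp_pos: [0.4821, 0.0668, 0.4044]
ee_rot: [[0.001, 0.006, -1.0], [0.001, -1.0, -0.006], [-1.0, -0.001, -0.001]]
force: [0.0, 0.4, 0.3]
grip_width: 0.093
```

Emit:
jog_arm(
  steps=[
    [[0.2,0.465,-0.1,0,0,0,0],[0.2,0.465,-0.1,0,0,0,0],[0.2,0.465,-0.1,0,0,0,0],[0.2,0.465,-0.1,0,0,0,0],[0.2,0.465,-0.1,0,0,0,0]],
  ],
)

```text
t: 2.1
tcp_pos: [0.5622, 0.2516, 0.3621]
ee_rot: [[-0.002, 0.003, -1.0], [0.0, -1.0, -0.003], [-1.0, -0.0, 0.002]]
force: [0.2, -0.2, -0.7]
grip_width: 0.0928
```

Run:
```python
from h import *
s=arm.read_state();im=vision.get_image("wrist")[:,:,::-1].copy();C=cam("wrist",s)
print(s['tcp_pos'])
for p in((.561,.250,.084),(.559,.1357,.028),(.641,.191,.062)):
    q=proj(C,p);print(q);cv2.circle(im,tuple(int(v) for v in q),3,(0,0,255),1)
cv2.imwrite("pics/w1.png",im)
```

```text
[0.5622001 0.2516048 0.3621135]
[326.1921932  244.27789516]
[454.32571523 228.07081127]
[406.90968712 131.75319367]
```

View pics/w1.png

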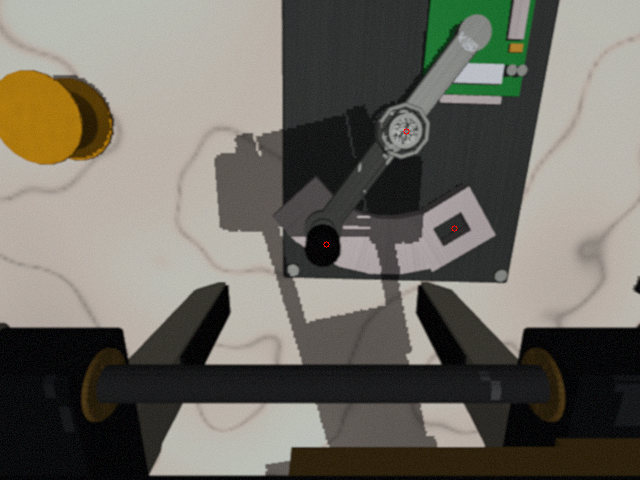

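The wrist view has the knob at (323,245) and the hole at (453,229). Both are within about 2 mm of the estimate, so I'll descend and grip.

Emit:
jog_arm(
  steps=[
    [[0,0,-0.1,0,0,0,0],[0,0,-0.2,0,0,0,0],[0,0,-0.265,0,0,0,0],[0,0,-0.265,0,0,0,0],[0,0,-0.265,0,0,0,120]],
  ],
)

```text
t: 2.65
tcp_pos: [0.5612, 0.2476, 0.2594]
ee_rot: [[-0.0, -0.001, -1.0], [-0.001, -1.0, 0.001], [-1.0, 0.001, 0.0]]
force: [0.1, 0.9, 0.9]
grip_width: 0.0889
```

Emit:
jog_arm(
  steps=[
    [[0,0,0,0,0,0,255],[0,0,0,0,0,0,255],[0,0,0,0,0,0,255],[0,0,0,0,0,0,255],[0,0,0,0,0,0,255]],
  ],
)

```text
t: 3.15
tcp_pos: [0.5606, 0.2496, 0.2592]
ee_rot: [[0.001, 0.001, -1.0], [0.0, -1.0, -0.001], [-1.0, -0.0, -0.001]]
force: [0.2, 0.1, 0.2]
grip_width: 0.0493
```

Emit:
jog_arm(
  steps=[
    [[0,0,0,0,0,0,255],[0,0,0,0,0,0,255],[0,0,0,0,0,0,255]],
  ],
)

```text
t: 3.45
tcp_pos: [0.5601, 0.2503, 0.2587]
ee_rot: [[-0.002, 0.0, -1.0], [0.002, -1.0, -0.0], [-1.0, -0.002, 0.002]]
force: [-5.6, 7.7, 2.7]
grip_width: 0.0256
```

Emit:
jog_arm(
  steps=[
    [[-0.017,-0.0255,0,0,0,0,255],[-0.03,-0.053,0,0,0,0,255],[-0.0405,-0.0815,0,0,0,0,255],[-0.047,-0.111,0,0,0,0,255],[-0.05,-0.1415,0,0,0,0,255]],
  ],
)

```text
t: 3.95
tcp_pos: [0.5364, 0.1953, 0.2574]
ee_rot: [[-0.011, 0.002, -1.0], [0.004, -1.0, -0.003], [-1.0, -0.004, 0.011]]
force: [-13.1, 13.3, 2.2]
grip_width: 0.025
```

Emit:
jog_arm(
  steps=[
    [[-0.004,-0.0305,0,0,0,0,255],[0,-0.061,0,0,0,0,255],[0.008,-0.09,0,0,0,0,255],[0.02,-0.118,0,0,0,0,255],[0.035,-0.145,0,0,0,0,255]],
  ],
)

```text
t: 4.45
tcp_pos: [0.5487, 0.1351, 0.2557]
ee_rot: [[-0.02, 0.002, -1.0], [-0.0, -1.0, -0.002], [-1.0, 0.0, 0.02]]
force: [-17.6, -0.7, 2.6]
grip_width: 0.0185
```

Emit:
jog_arm(
  steps=[
    [[0,0,0,0,0,0,255],[0,0,0,0,0,0,255]],
  ],
)

```text
t: 4.65
tcp_pos: [0.5472, 0.1334, 0.2546]
ee_rot: [[-0.026, 0.001, -1.0], [-0.004, -1.0, -0.001], [-1.0, 0.004, 0.026]]
force: [-26.6, -9.5, 2.0]
grip_width: 0.0066
```

Run:
```python
from h import *
s=arm.read_state();im=vision.get_image("wrist")[:,:,::-1].copy();a=vision.get_image("scene")[:,:,::-1]
print(s['tcp_pos'],s['force'],s['torque'])
C=cam("wrist",s);print(proj(C,(.559,.136,.084)),proj(C,(.559,.136,.028)))
b=cv2.resize(a[200:360,330:490],(400,400),interpolation=2)
cv2.imwrite("pics/w2.png",np.hstack([b,cv2.resize(im[60:380,160:480],(400,400))]))
```

```text
[0.54723669 0.13341298 0.25459954] [-26.63553177  -9.5207423    2.01449827] [-1.64698005  4.42711812 -0.07004159]
[316.98435037 280.06080582] [318.08649606 240.7351664 ]
```

View pics/w2.png

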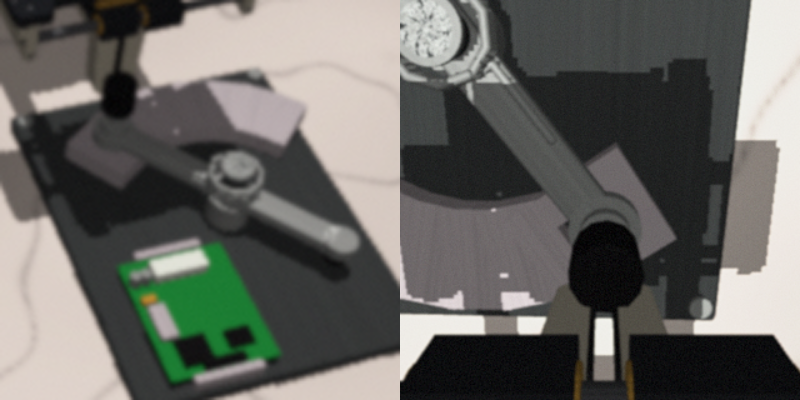

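Left is the scene crop, right is the wrist crop. The arm is back over the plate with the knob near the hole, at wrist pixel (324,272). But the knob has slid to the +x edge of the pads: the opening is 6.6 mm and there is a 26 N radial squeeze. I'll open part-way while moving +x, so the +y finger still holds the spring, then grip again.

Emit:
jog_arm(
  steps=[
    [[0.006,0,0,0,0,0,225],[0.012,0,0,0,0,0,200],[0.018,0,0,0,0,0,170],[0.018,0,0,0,0,0,165],[0.018,0,0,0,0,0,165]],
  ],
)

```text
t: 5.25
tcp_pos: [0.5564, 0.1355, 0.255]
ee_rot: [[-0.017, 0.002, -1.0], [-0.0, -1.0, -0.002], [-1.0, 0.0, 0.017]]
force: [2.4, -3.7, -4.1]
grip_width: 0.032
```

Run:
```python
from h import *
s=arm.read_state();im=vision.get_image("wrist")[:,:,::-1].copy();a=vision.get_image("scene")[:,:,::-1]
print(s['tcp_pos'],s['force'],s['torque'],s['grip_width'])
C=cam("wrist",s);print(proj(C,(.560,.136,.098)),proj(C,(.560,.136,.084)),proj(C,(.641,.191,.066)))
b=cv2.resize(a[200:360,330:490],(400,400),interpolation=2)
cv2.imwrite("pics/w3.png",np.hstack([b,cv2.resize(im[60:380,160:480],(400,400))]))
```

```text
[0.55636338 0.13550157 0.2549697 ] [ 2.41401078 -3.65053511 -4.11923846] [0.20949216 0.11812052 0.06218917] 0.03197105848469757
[323.18491476 314.46430608] [323.16823195 299.17674275] [196.81401359 111.2478692 ]
```

View pics/w3.png

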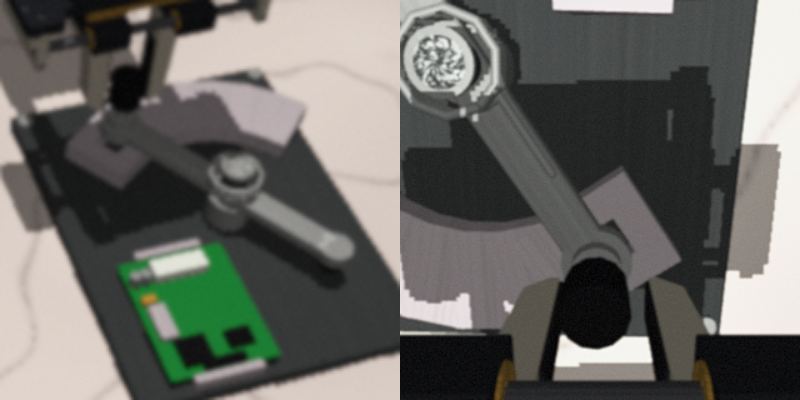

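Knob at wrist pixel (317,300), between the fingers and resting on the +y finger, with swing at about 1.21. The pads are still about 6 mm short in x because the tool is tilted 0.017. I'll let it settle and advance.

Emit:
jog_arm(
  steps=[
    [[0.005,0,0,0,0,0,165],[0.005,0,0,0,0,0,165],[0.005,0,0,0,0,0,165],[0.005,0,0,0,0,0,165]],
  ],
)

```text
t: 5.75
tcp_pos: [0.5621, 0.1363, 0.2574]
ee_rot: [[-0.006, 0.001, -1.0], [0.003, -1.0, -0.001], [-1.0, -0.003, 0.006]]
force: [-4.4, 6.8, -3.6]
grip_width: 0.033
```

Emit:
jog_arm(
  steps=[
    [[0,0,0,0,0,0,255],[0,0,0,0,0,0,255],[0,0,0,0,0,0,255]],
  ],
)

```text
t: 6.05
tcp_pos: [0.5629, 0.1365, 0.2578]
ee_rot: [[-0.003, 0.0, -1.0], [0.003, -1.0, -0.0], [-1.0, -0.003, 0.003]]
force: [-1.3, 8.0, -3.9]
grip_width: 0.0253
```

Emit:
jog_arm(
  steps=[
    [[0,0,-0.01,0,0,0,255],[0,0,-0.02,0,0,0,255],[0,0,-0.03,0,0,0,255],[0,0,-0.04,0,0,0,255],[0,0,-0.04,0,0,0,255]],
  ],
)

```text
t: 6.55
tcp_pos: [0.5633, 0.136, 0.246]
ee_rot: [[0.0, 0.001, -1.0], [0.002, -1.0, -0.001], [-1.0, -0.002, -0.0]]
force: [-10.6, 4.8, 25.6]
grip_width: 0.0252
```

Run:
```python
from h import *
s=arm.read_state();im=vision.get_image("wrist")[:,:,::-1].copy();a=vision.get_image("scene")[:,:,::-1]
print(s['tcp_pos'],s['force'],s['torque'],s['grip_width'])
b=cv2.resize(a[200:360,330:490],(400,400),interpolation=2)
cv2.imwrite("pics/w4.png",np.hstack([b,cv2.resize(im[60:380,160:480],(400,400))]))
```

```text
[0.56329756 0.13603433 0.24602326] [-10.58309265   4.84160573  25.59672041] [0.75695264 1.90024592 0.17562119] 0.02521333633937975
```

View pics/w4.png

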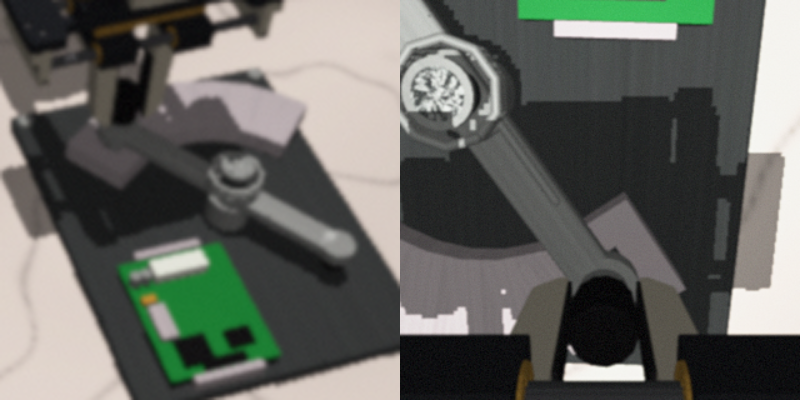

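Run:
```python
from h import *
s=arm.read_state();C=cam("wrist",s);D=cam("scene")
for z in(.084,.081,.076,.068):
    print(z,proj(C,(.560,.137,z)),proj(C,(.560,.137,z+.014)),"scene knob top",proj(D,(.560,.137,z+.014)),"bot",proj(D,(.560,.137,z-.014)))
print(proj(C,(.642,.193,.066)))
a=vision.get_image("scene")[:,:,::-1]; b=vision.get_image("side")[:,:,::-1]
cv2.imwrite("pics/s5.png",np.hstack([cv2.resize(a[205:275,345:415],(400,400),interpolation=2),cv2.resize(b[230:300,243:313],(400,400),interpolation=2)]))
S=cam("side")
for z in(.084,.081,.068): print(z,proj(S,(.560,.137,z+.014)),proj(S,(.560,.137,z-.014)))
```

```text
0.084 [322.93434604 328.71513064] [322.85341055 346.71582368] scene knob top [380.93190959 228.92047147] bot [379.27657993 239.61000012]
0.081 [322.94996153 325.24212365] [322.8719718  342.58765362] scene knob top [380.75124762 230.08712205] bot [379.10323786 240.72938139]
0.076 [322.97480191 319.71742581] [322.90137615 336.04789581] scene knob top [380.4519333  232.01998717] bot [378.81601593 242.58415822]
0.068 [323.01173297 311.50366757] [322.94481773 326.38614404] scene knob top [379.97762677 235.08288962] bot [378.36078218 245.52389541]
[190.73130592 133.62803621]
0.084 [273.77016487 250.78337347] [274.74340772 263.57510537]
0.081 [273.87585142 252.17245532] [274.84596079 264.92300261]
0.068 [274.32988938 258.14006329] [275.28659368 270.71442232]
```

View pics/s5.png

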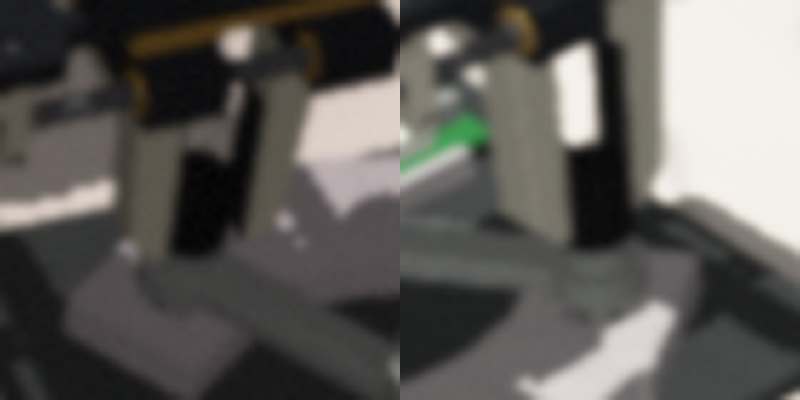

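Scene and side crops show the knob's bottom edge sitting on the bush (side view: top row ≈256, bottom ≈273). That matches a knob centre of about 0.068–0.07 m, i.e. pin down. The 25 N push suggests it has bottomed. I'll open, rise and check.

Emit:
jog_arm(
  steps=[
    [[0,0,0,0,0,0,200],[0,0,0,0,0,0,150],[0,0,0,0,0,0,60],[0,0,0,0,0,0,0],[0,0,0,0,0,0,0]],
  ],
)

```text
t: 7.25
tcp_pos: [0.5638, 0.135, 0.2429]
ee_rot: [[0.0, 0.001, -1.0], [-0.0, -1.0, -0.001], [-1.0, 0.0, -0.0]]
force: [0.4, -0.3, -0.4]
grip_width: 0.0531
```

Emit:
jog_arm(
  steps=[
    [[0,0,0,0,0,0,0],[0,0,0,0,0,0,0],[0,0,0.1,0,0,0,0],[0,0,0.2,0,0,0,0],[0,0,0.3,0,0,0,0]],
  ],
)

```text
t: 7.75
tcp_pos: [0.5637, 0.1345, 0.3637]
ee_rot: [[-0.001, 0.0, -1.0], [-0.0, -1.0, -0.0], [-1.0, 0.0, 0.001]]
force: [0.8, 0.2, -0.5]
grip_width: 0.0907
```

Run:
```python
from h import *
a=vision.get_image("scene")[:,:,::-1]; b=vision.get_image("side")[:,:,::-1]
s=arm.read_state();w=vision.get_image("wrist")[:,:,::-1]
C=cam("wrist",s)
print(s['tcp_pos'],s['force'],s['grip_width'])
for z in(.084,.068):print(z,proj(C,(.560,.137,z)),proj(C,(.560,.137,z+.014)))
o=[cv2.resize(x,(266,400),interpolation=2) for x in(a[190:310,340:420],b[220:340,230:310])]
cv2.imwrite("pics/s6.png",np.hstack(o+[cv2.resize(w[100:300,260:393],(266,400))]))
```

```text
[0.56550634 0.13472634 0.36896986] [ 0.90745499 -0.04975197  1.21822683] 0.09254787529178257
0.084 [321.02102756 251.87714803] [320.90845671 257.75614579]
0.068 [321.13711514 245.81448952] [321.03623145 251.08312665]
```

View pics/s6.png

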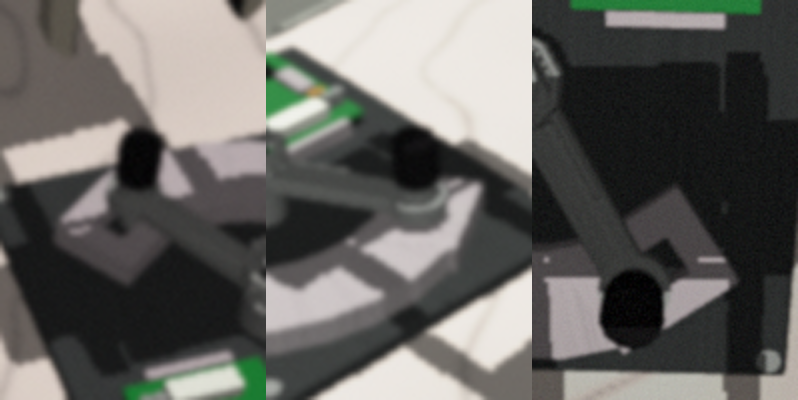

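Run:
```python
from h import *
c=lambda z:np.array([[.556+.013*np.cos(t),.1445+.013*np.sin(t),z+d] for t in np.linspace(0,6.28,24) for d in(-.014,.014)])
for n,(x0,x1,y0,y1) in dict(scene=(365,395,215,260),side=(255,300,245,290)).items():
    im=vision.get_image(n).astype(int);C=cam(n);r=im[y0:y1,x0:x1].max(2)<30
    k,l,st,ce=cv2.connectedComponentsWithStats(r.astype(np.uint8));i=1+np.argmax(st[1:,4]);print(n,"seen box",st[i][:4]+[x0,y0,0,0],ce[i]+[x0,y0])
    for z in(.084,.078,.073,.068):
        q=np.array([proj(C,p) for p in c(z)]);print(z,q.min(0),q.max(0),q.mean(0))
```

```text
scene seen box [376 229  12  18] [381.49101796 237.65868263]
0.084 [375.215467   221.81714146] [390.9091629  242.28241988] [383.10336934 232.20693727]
0.078 [374.88878061 224.14533024] [390.50526084 244.51532935] [382.73830922 234.48799098]
0.073 [374.61870612 226.06988392] [390.17141168 246.36115665] [382.4365382  236.37358837]
0.068 [374.35057637 227.98041782] [389.84002038 248.19356851] [382.13696467 238.24545607]
side seen box [266 258  29  19] [275.68345324 267.37769784]
0.084 [264.76976923 249.32931206] [280.16896443 270.23548122] [272.34916306 259.61797195]
0.078 [265.01176507 252.09595277] [280.35738906 272.95486094] [272.56466609 262.36116884]
0.073 [265.21222427 254.38788125] [280.51348815 275.20753779] [272.74318822 264.6336264 ]
0.068 [265.41159842 256.66754704] [280.66875672 277.44807219] [272.92075163 266.8938808 ]
```

Both cameras now put the knob centre at 0.068–0.07 m with the pin fully down. The knob is about 9 mm from the hole's centre, resting against the hole's edge, and the gripper is clear. I'll hand the job in.

```bash
python3 -c "
from plant import arm
print(arm.read_state()['t']); print(arm.finish_job())"
```

```text
8.0
the job is handed in; nothing more can be done
None
```

The clamp arm on the green-board fixture is held back by its own pin, and I handed the job in at 8.0 s with the gripper clear of everything. I gripped the knob, swung the arm back about 1.2 rad, pushed the knob down and let go.

- **Pin depth:** after letting go, the scene and side cameras both put the knob centre about 68–70 mm above the bench, which means the pin is essentially fully down.
- **Knob position:** the knob stands roughly 9 mm from the hole's centre, against the hole's edge, so within the 16 mm limit. The arm stayed back by itself.
- **Gripper:** when handed in it was about 11 cm above the pinning height, and the force reading was near zero.
- **Empty fixture:** I never went near it. I did not measure its knob again afterwards.

**What went wrong:**
- On the first swing the knob slid to the edge of the pads, which caused a squeeze of about 27 N. I re-centred the gripper behind the knob and gripped again before pushing.
- That slip probably pushed the pin down about 3 mm early. The knob should still have been at about 81 mm, above the 78 mm needed for the wound-back check, but I didn't measure it at that moment.
- The push ended at about 26 N, more than the stated 3 to 5 N; I took this as the pin having bottomed.

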